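Set the batch number on a label printer and print

TASK

Set the desk label printer to batch number 4: roll its worn, lopsided rubber thumbwheel with a fingertip until the 4 stands in the middle of the little window, and take the hand off the wheel. Then push the red print key all the way down and let it spring back, so that the label is printed with the 4 still showing. The wheel must not be loaded with more than 20 N and the key with no more than 25 N, never press the key while another number shows, and leave the other things on the desk where they are.

Things in the scene. Friction and masses are not known exactly. Their poses are not given: they have to be found in the camera images.
- machine: Grey label printer fixed to the desk, 160 (x) by 180 mm (y -95 to +85), flat top 100 mm high; origin on the desk under its middle, z up, front with label slot at -x. On its top, from +y to -y: black rubber thumbwheel (y 38 to 66 mm, up to 142 mm high), black hood (x +-52, y -42 to 14, 132 mm high) with the open window 30 x 40 mm in its top, red key (y -68 mm).
- drum: Number drum and thumbwheel, one piece on a level axle along y. Origin on the axle, 70 mm above the machine's origin; y as the machine's y. Unturned relative to the machine, 0 is in the window; each +36 deg about +y (wheel top moves to the machine's +x) brings the next number: 4 at +144 deg, 0 again after 9. No stops. Stiff (2 to 4 N at the tyre), stays where it is left.
- four (a point): Centre of the white face with the black digit 4 on the drum, 50 mm from the axle, at y = -14 mm of the machine; goes round with the drum. Ten such flat faces carry 0 to 9; the digits are 23 mm tall and read upright from the machine's front (-x).
- window (a point): Fixed point in the middle of the window: x 0, y -14 mm of the machine, 120 mm above the desk, 12 mm below the hood's top. The centre of the showing face comes to lie here; 4 is set when four is here.
- wheel_axis (a point): Fixed point on the unloaded axle in the thumbwheel's mid-plane (x 0, y 52 mm of the machine, 70 mm high). Smooth black rubber tyre, radius 65, 28 mm wide, orange hub; worn and mounted 7 mm off-centre: surface 58 to 72 mm from the axle, varying with the turn. The axle is sprung: it gives 1 mm per 4 N, down (after the first 2 N) and along x, and returns. Loads of 2 to 4 N slip; 7 to 10 N turn it.
- key: Red print key, 44 mm (x) by 30 mm (y); origin at the centre of its top face, 134 mm above the desk when up. Goes straight down 10 mm to its stop against a spring, 3 N at the start and 8 N at the stop; springs back by itself.
- ink: Bystander: small ink jar, 38 mm across, 55 mm high, on the desk at the machine's +y side; origin under its centre.
- labels: Bystander: stack of label cards 90 x 60 x 18 mm on the desk at the machine's -y side; origin under its centre.
- sweetbox_a: Bystander: red sweet box 120 x 120 x 45 mm; origin under its centre.
- sweetbox_b: Bystander: yellow sweet box 120 x 120 x 45 mm; origin under its centre.
- calculator: Bystander: black desk calculator 150 x 100 x 20 mm; origin under its centre.
- mug: Bystander: blue mug 76 mm across, 90 mm high; origin under its centre.

How it is judged:
On the way, in this order (a step that is already met when the one before it is completed fails the run):
1. the 4 stands in the middle of the window, the key is still up and nothing touches the wheel (distance between four and window below 0.005 m and z of key in the frame of machine above 0.131 m and contact force between anything else and drum below 0.1 N), for 0.3 s.
2. the print key is pushed all the way down with the 4 in the window (distance between four and window below 0.005 m and z of key in the frame of machine below 0.1255 m), for 0.05 s.
At the end, for the whole second after the job is handed in: The 4 stands in the window, its centre within 5 mm of the window's middle, the drum is still, nothing touches the wheel and the key has sprung back up (within 3 mm) (all of step 1 and angular speed of drum below 0.05 rad/s).
It fails at once if the wheel or drum is loaded with more than 20 N (contact force between anything else and drum above 20 N).
It fails at once if the key is loaded with more than 25 N (contact force between anything else and key above 25 N).
It fails at once if the key is pressed by more than 4 mm while the 4 is not in the middle of the window (not (distance between four and window below 0.005 m) and z of key in the frame of machine below 0.13 m).
It fails at once if a bystander is shifted by more than 15 mm (distance of any of ink, labels, sweetbox_a, sweetbox_b, calculator, mug from where it was at the start of the episode above 0.015 m).
It also fails if it takes over 72 s, if anything falls off the work surface, if the arm or the gripper's body presses on something with over 40 N, if the wrist force passes 120 N, or if a joint passes its speed limit or range.

ROBOT

A 6-joint arm with a two-finger parallel gripper is mounted at the origin on the work surface. World frame = base frame: x ahead of the robot, y to its left, z up, the work surface at z = 0. Lengths are in m, angles in rad, forces in N, time in s.
With the tool pointing down it reaches from about 0.225 to 0.875 m from the base axis. Payload 3.4 kg.
Tool frame: the origin (TCP) lies at the very end of the fingers, on their centre line; the grasp point (between the pads) lies behind it (manip.tcp_to_grasp is the z of the grasp point in the tool frame, in m); z points along the fingers, y is the direction in which the jaws open and shut (so a half turn about z gives the same grasp; the last joint's range is limited). The gripper opens to 85 mm and grips with 20 to 120 N. Pads are 22 mm wide; open, the fingers measure 114 mm over their backs; the gripper's body (76 mm by 85 mm) begins 54 mm behind the grasp point. The pads swing forward as they close: fully open they stand 13 mm farther back than shut.
Start: joints at [-1.331, 0.276, 1.505, -0, 1.361, -0.121], TCP at [0.203, -0.538, 0.231] pointing down, gripper open.
Joint ranges: [-2.89, 2.89], [-0.75, 2.08], [0.22, 2.7], [-1.18, 4.32], [0.11, 2.71], [-2.7, 2.7]. Speed limits (rad/s): [2.57, 2.57, 3.14, 3.14, 3.14, 3.14].

INTERFACE

Orientations are given as a unit quaternion [w, x, y, z].
In Python, from rig import manip, eyes gives the robot as it stands.
- The arm moves only by the tool servo_tool, never from a script. Its argument "increments" is a list of rows, each an object with "slide": the shift along the tool's x, y, z in m, a list of three; "spin": the turn about the tool's z in degrees. A call has 1 to 8 rows; each row shifts and turns the commanded pose from where the row before left it, along the tool's axes as they then stand; what a row does not reach is not made up. A row lasts 1/10 s, in which the tool goes at most 50 mm and 8.59 degrees, less where a joint would pass 70% of its speed; a pose out of reach is approached as far as the arm can. A call is refused whole if a number of a shift passes 0.05 or a number of a turn 8.59, either way. A call with a gripper value outside its range is refused whole. "hand" is the opening, from 0 (shut) to 1 (fully open), set as the call begins (left out, the last holds). The fingers move at their own pace and stop on an object; "newtons" is the grip in N (left out, the last holds). Time passes only in rows, so rows that do not move let the fingers close. It gives the time, the measured TCP pose, the force and the opening at its end, in the units of the state.
- manip.get_state(): the state, without advancing time (a new reading comes with each control period).
- eyes.get_image(name): name is "side" or "top" or "wrist"; returns the picture (400x640x3 uint8, blue, green, red); there is no depth.
- eyes.calibration(name): a dict with "fx", "fy", "cx", "cy" (pixels), "k1" (the pictures are not rectified: a ray, as slopes to the right and down, at radius r is drawn at 1 + k1 r^2 times it, then the intrinsics apply), "rvec" (rotation vector, rad) and "tvec" (3), from world to camera coordinates, as OpenCV has them; the wrist camera has in their place "hand_eye" (4x4, takes a point from camera to tool coordinates, whose origin is the TCP and whose axes are the flange's). Camera axes: x right, y down, z forward; pixel columns grow to the right and rows downward; lengths in m; the calibration is good to about 2 mm. A picture is of the moment at which its call begins: read the wrist's pose just before it. calibration takes no time and is no camera call.
- manip.sign_off(): hands the job in, once; it reports no verdict.
The state is a dict: "clock": time; "qpos": joint angles; "qd": joint speeds; "effort": joint torques, N m; "position": TCP position; "ee_rot": TCP orientation; "contact_force": force on the tool from outside, world axes, zero at the start; "moment": the same for the moment, N m; "width": finger opening in m.
Only numpy, scipy, OpenCV 4.12 (cv2) and the standard library are available. Lean on these libraries where they do the work, as an engineer would, in place of code of your own. Each camera call takes 0.05 s, during which the arm holds its last target.

## Working session

There is one attempt and no reset: what is moved stays moved. The work goes in short steps, Python scripts to look and compute and a tool call to move; the robot and the scene stay as the last step left them, time stands still between calls to the robot, and variables do not carry over. Pictures are saved under pics/ and viewed, and the job is handed in when it is done.

Besides the shell and the picture viewer there is one more tool, called after ">>>" as name([rows], argument=value, ...), one row to a line, values as JSON. servo_tool: Moves the arm, as the interface text tells. Its arguments: {"type":"object","properties":{"increments":{"type":"array","items":{"type":"object","properties":{"slide":{"type":"array","items":{"type":"number"}},"spin":{"type":"number"}}}},"hand":{"type":"number"},"newtons":{"type":"number"}},"required":["increments"]}

```bash
ls; mkdir -p pics
python3 - <<'E'
from rig import manip, eyes
import cv2
print(manip.get_state(), manip.tcp_to_grasp)
for n in ("side","top","wrist"):
    cv2.imwrite(f"pics/a_{n}.png", eyes.get_image(n)); print(n, eyes.calibration(n))
E
```

```text
pics
{'clock': 0.0, 'qpos': array([-1.33100488e+00,  2.76534880e-01,  1.50613535e+00, -3.08072013e-05,
        1.36070114e+00, -1.21017166e-01]), 'qd': array([ 8.61897980e-04,  1.25866946e-05, -1.91676436e-03,  2.71643481e-04,
        1.04860032e-04, -2.45412356e-03]), 'effort': array([-1.94870256e-03, -4.16775692e+01, -2.45807683e+01, -3.41001714e-04,
        1.11053512e-02,  8.62497615e-06]), 'position': array([ 0.20283962, -0.53746036,  0.23047311]), 'ee_rot': array([-8.86895627e-04,  9.83770261e-01,  1.79430438e-01, -6.78208327e-05]), 'contact_force': array([-0.30257828,  0.0226849 ,  0.01551864]), 'moment': array([ 0.02284457,  0.01764504, -0.00302886]), 'width': 0.08550680392691673} -0.0187
side {'fx': 430.06840489205433, 'fy': 430.06840489205433, 'cx': 322.6638611489406, 'cy': 197.78718916058986, 'k1': -0.07808506612999044, 'rvec': array([ 0.67930212, -2.42033353,  1.38277866]), 'tvec': array([0.46563652, 0.2431945 , 0.81594992])}
top {'fx': 399.3002863309686, 'fy': 399.3002863309686, 'cx': 315.0502779776875, 'cy': 203.93504315957728, 'k1': -0.01979766446695117, 'rvec': array([ 2.16076084, -2.17751122,  0.13372243]), 'tvec': array([-0.01840315,  0.55924611,  1.23418809])}
wrist {'fx': 318.83438533420025, 'fy': 318.83438533420025, 'cx': 315.4467850761029, 'cy': 197.19716658582692, 'k1': -0.02973896746655738, 'hand_eye': array([[ 5.30477584e-04, -9.48589849e-01, -3.16507531e-01,
         8.20329248e-02],
       [ 9.99999843e-01,  4.45578117e-04,  3.40613133e-04,
         2.64629946e-04],
       [-1.82073331e-04, -3.16507662e-01,  9.48589936e-01,
        -1.42146274e-01],
       [ 0.00000000e+00,  0.00000000e+00,  0.00000000e+00,
         1.00000000e+00]])}
```

View pics/a_top.png

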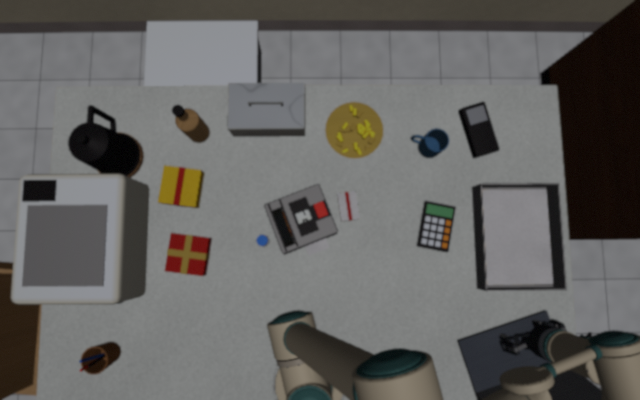

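View pics/a_side.png

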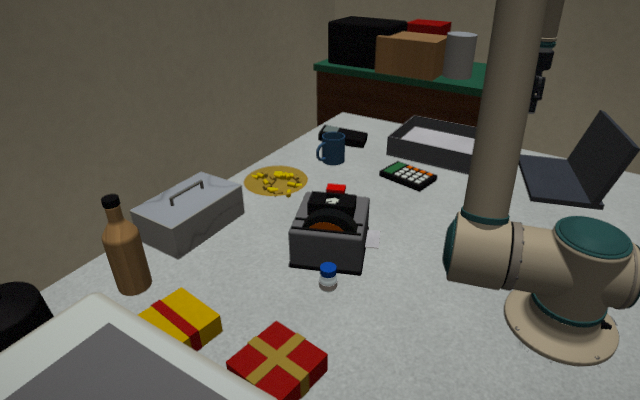

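View pics/a_wrist.png

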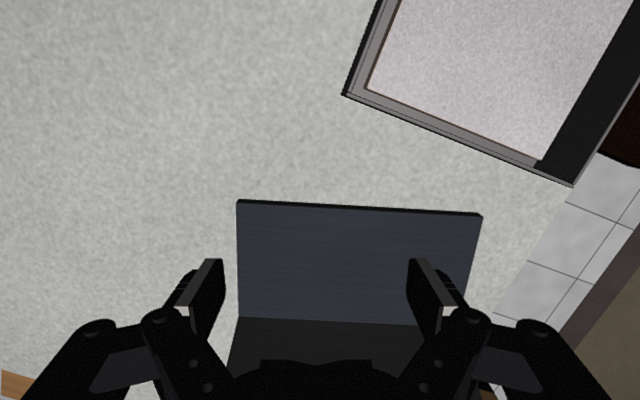

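```bash
cat > h.py <<'E'
import numpy as np, cv2
from rig import manip, eyes
from scipy.spatial.transform import Rotation as R
def cam(name, st=None):
    c=eyes.calibration(name); K=np.array([[c['fx'],0,c['cx']],[0,c['fy'],c['cy']],[0,0,1]])
    D=np.array([c['k1'],0,0,0,0.])
    if 'rvec' in c: return K,D,np.array(c['rvec']),np.array(c['tvec'])
    q=st['ee_rot']; T=np.eye(4); T[:3,:3]=R.from_quat([q[1],q[2],q[3],q[0]]).as_matrix(); T[:3,3]=st['position']
    M=np.linalg.inv(T@c['hand_eye']); return K,D,R.from_matrix(M[:3,:3]).as_rotvec(),M[:3,3]
def proj(C,P): return cv2.projectPoints(np.atleast_2d(np.array(P,float)),C[2],C[3],C[0],C[1])[0][:,0]
def ray(C,uv):
    n=cv2.undistortPoints(np.array([[uv]],float),C[0],C[1])[0,0]
    Rm=cv2.Rodrigues(C[2])[0]; return -Rm.T@C[3], Rm.T@np.array([n[0],n[1],1])
def onz(C,uv,z):
    o,d=ray(C,uv); return o+d*(z-o[2])/d[2]
def mach(x,y,yaw,P):
    P=np.atleast_2d(P); c,s=np.cos(yaw),np.sin(yaw)
    return np.c_[x+c*P[:,0]-s*P[:,1], y+s*P[:,0]+c*P[:,1], P[:,2]]
E
python3 - <<'E'
from h import *
im=cv2.imread('pics/a_top.png'); cv2.imwrite('pics/a_top_z.png',cv2.resize(im[165:275,235:385],None,fx=5,fy=5,interpolation=cv2.INTER_CUBIC))
im=cv2.imread('pics/a_side.png'); cv2.imwrite('pics/a_side_z.png',cv2.resize(im[165:305,260:400],None,fx=4,fy=4,interpolation=cv2.INTER_CUBIC))
E
```

```text
(no output)
```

View pics/a_top_z.png

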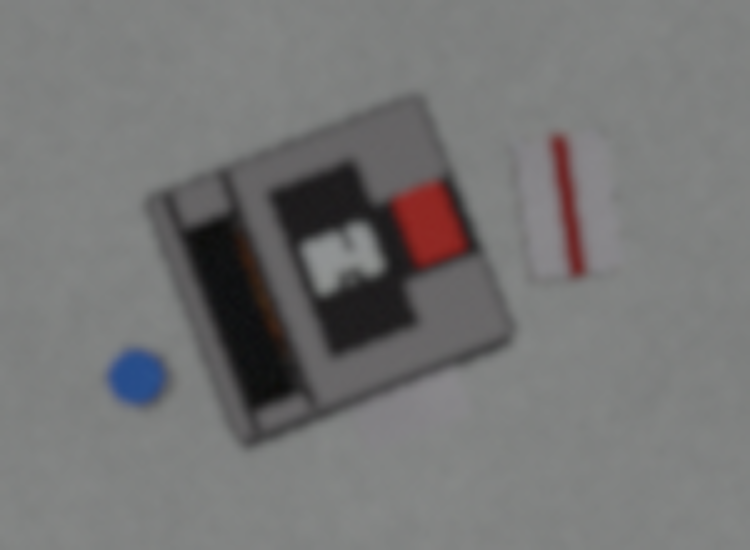

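View pics/a_side_z.png

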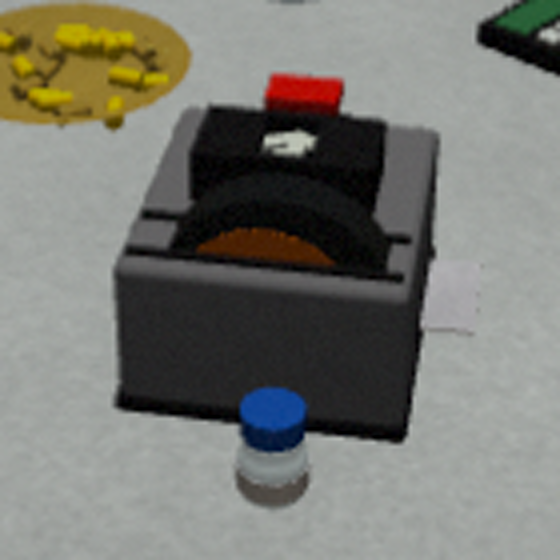

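Run:
```python
from h import *
from scipy.optimize import least_squares
C=cam('top')
z=lambda u,v:[235+(u+.5)/5-.5,165+(v+.5)/5-.5]
P=[[52,14,132],[52,-42,132],[-52,-42,132],[-52,14,132],[22,-53,134],[22,-83,134],[-22,-83,134],[-22,-53,134],[80,-95,100],[-80,-95,100]]
U=np.array([z(*p) for p in [(272,193),(352,162),(415,325),(333,355),(390,198),(440,180),(470,245),(424,268),(418,93),(514,330)]])
P=np.array(P)/1000
f=lambda p:(proj(C,mach(*p,P))-U).ravel()
o=onz(C,[300,217],.13);print(o)
s=least_squares(f,[o[0],o[1],.35],loss='soft_l1');print(s.x,np.degrees(s.x[2]),f(s.x).round(1))
```

```text
[0.51008368 0.02255057 0.13      ]
[0.50702741 0.02615178 0.37791315] 21.65282824920452 [-1.4  0.1  0.5 -0.8  1.3 -0.4 -0.2  0.9  0.2 -0.1 -0.3 -0.3 -0.5  0.6
 -0.9 -0.1  0.2 -0.7  1.3  1.1]
```

```bash
cat >> h.py <<'E'
M=(0.50703,0.02615,0.37791)
def Rt(st):
    q=st['ee_rot']; return R.from_quat([q[1],q[2],q[3],q[0]])
def to(st,target_m):
    t=mach(*M,np.array(target_m))[0]; d=Rt(st).inv().apply(t-st['position'])
    x=Rt(st).apply([1,0,0]); print('target w',t.round(4),'tool shift mm',(d*1000).round(1),'tool yaw',np.degrees(np.arctan2(x[1],x[0])).round(2),'want',np.degrees(M[2]).round(2)); return d
def inm(st):
    c,s=np.cos(M[2]),np.sin(M[2]); d=st['position']-np.array([M[0],M[1],0]); return np.array([c*d[0]+s*d[1],-s*d[0]+c*d[1],d[2]])*1000
E
python3 - <<'E'
from h import *
st=manip.get_state(); to(st,[0.008,-0.014,.27]); print(inm(st), Rt(st).as_matrix().round(3))
E
```

```text
target w [0.5196 0.0161 0.27  ] tool shift mm [ 491.8 -406.3  -38.7] tool yaw 20.67 want 21.65
[-490.68825983 -411.74464058  230.61957483] [[ 0.936  0.353 -0.   ]
 [ 0.353 -0.936  0.001]
 [ 0.    -0.001 -1.   ]]
```

>>> servo_tool([
  {"slide":[0.031,-0.025,-0.003],"spin":-1},
  {"slide":[0.031,-0.025,-0.003]},
  {"slide":[0.031,-0.025,-0.003]},
  {"slide":[0.031,-0.025,-0.003]},
  {"slide":[0.031,-0.025,-0.003]},
  {"slide":[0.031,-0.025,-0.003]},
  {"slide":[0.031,-0.025,-0.003]},
  {"slide":[0.031,-0.025,-0.003]},
], hand=0, newtons=40)

```text
$.increments[1]: bad value
```

>>> servo_tool([
  {"slide":[0.031,-0.025,-0.003]},
  {"slide":[0.031,-0.025,-0.003]},
  {"slide":[0.031,-0.025,-0.003]},
  {"slide":[0.031,-0.025,-0.003]},
  {"slide":[0.031,-0.025,-0.003]},
  {"slide":[0.031,-0.025,-0.003]},
  {"slide":[0.028,-0.02,-0.003]},
  {"slide":[0,0,0]},
])

```text
$.increments[0]: bad value
```

Run:
```python
from h import *
st=manip.get_state(); print(st['clock'],inm(st),st['width'],st['contact_force']); to(st,[0.008,-0.014,.27])
im=eyes.get_image('wrist'); cv2.imwrite('pics/b_wrist.png',im); np.save('b.npy',np.r_[st['position'],st['ee_rot']])
C=cam('wrist',st); P=np.array([[80,-95,100],[80,85,100],[-80,-95,100],[-80,85,100],[52,14,132],[52,-42,132],[-52,-42,132],[-52,14,132],[22,-53,134],[22,-83,134],[-22,-83,134],[-22,-53,134]])/1000.
for u in proj(C,mach(*M,P)): cv2.circle(im,tuple(int(round(a)) for a in u),3,(0,255,255),1)
cv2.imwrite('pics/b_wrist_o.png',im)
```

```text
0.15 [-490.68825983 -411.74464058  230.61957483] 0.08517718539931973 [0.98431568 0.91040591 0.63750643]
target w [0.5196 0.0161 0.27  ] tool shift mm [ 491.8 -406.3  -38.7] tool yaw 20.67 want 21.65
```

View pics/b_wrist_o.png

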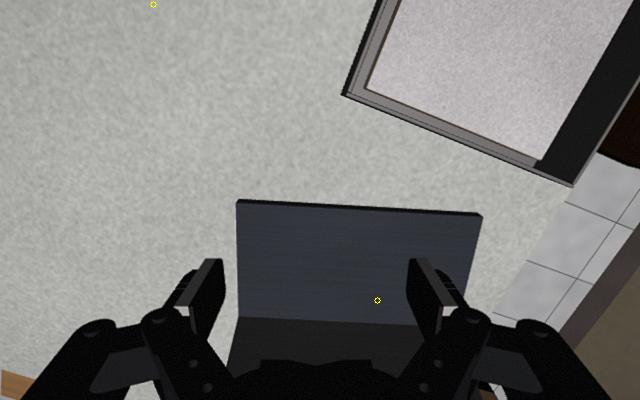

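Spin is required in each row; resend.

>>> servo_tool([
  {"slide":[0.031,-0.025,-0.003],"spin":-1},
  {"slide":[0.031,-0.025,-0.003],"spin":0},
  {"slide":[0.031,-0.025,-0.003],"spin":0},
  {"slide":[0.031,-0.025,-0.003],"spin":0},
  {"slide":[0.031,-0.025,-0.003],"spin":0},
  {"slide":[0.031,-0.025,-0.003],"spin":0},
  {"slide":[0.031,-0.025,-0.003],"spin":0},
  {"slide":[0.031,-0.025,-0.003],"spin":0},
], hand=0, newtons=40)

```text
clock: 1.0
position: [0.3606, -0.2594, 0.2554]
ee_rot: [0.0, 0.982, 0.188, 0.0]
contact_force: [1.1, -0.4, 0.8]
width: -0.0005
```

>>> servo_tool([
  {"slide":[0.031,-0.025,-0.003],"spin":0},
  {"slide":[0.031,-0.025,-0.003],"spin":0},
  {"slide":[0.031,-0.025,-0.003],"spin":0},
  {"slide":[0.031,-0.025,-0.003],"spin":0},
  {"slide":[0.031,-0.025,-0.003],"spin":0},
  {"slide":[0.031,-0.025,-0.003],"spin":0},
  {"slide":[0.028,-0.02,-0.003],"spin":0},
  {"slide":[0,0,0],"spin":0},
])

```text
clock: 1.8
position: [0.4983, -0.0206, 0.2764]
ee_rot: [-0.001, 0.982, 0.19, 0.001]
contact_force: [0.3, -0.8, 0.4]
width: -0.0003
```

Run:
```python
from h import *
st=manip.get_state(); print(st['clock'],inm(st),st['width'],st['contact_force']); to(st,[0.008,-0.014,.27])
im=eyes.get_image('wrist'); cv2.imwrite('pics/b_wrist.png',im); np.save('b.npy',np.r_[st['position'],st['ee_rot']])
C=cam('wrist',st); P=np.array([[80,-95,100],[80,85,100],[-80,-95,100],[-80,85,100],[52,14,132],[52,-42,132],[-52,-42,132],[-52,14,132],[22,-53,134],[22,-83,134],[-22,-83,134],[-22,-53,134]])/1000.
for u in proj(C,mach(*M,P)): cv2.circle(im,tuple(int(round(a)) for a in u),3,(0,255,255),1)
cv2.imwrite('pics/b_wrist_o.png',im)
```

```text
1.8 [-25.40138576 -40.22107896 276.36872595] -0.00031162507528696237 [ 0.34351239 -0.80804286  0.37706524]
target w [0.5196 0.0161 0.27  ] tool shift mm [ 33.5 -26.    6.5] tool yaw 21.94 want 21.65
```

View pics/b_wrist_o.png

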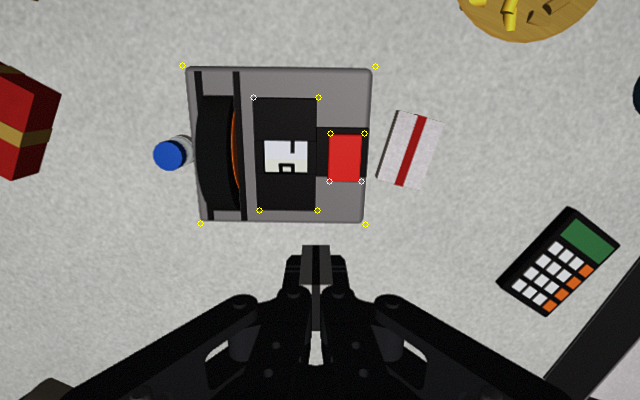

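Run:
```python
im=__import__('cv2').imread('pics/b_wrist.png'); import cv2
cv2.imwrite('pics/b_z.png',cv2.resize(im[55:235,170:390],None,fx=3.6,fy=3.3,interpolation=cv2.INTER_CUBIC))
```

```text
(no output)
```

View pics/b_z.png

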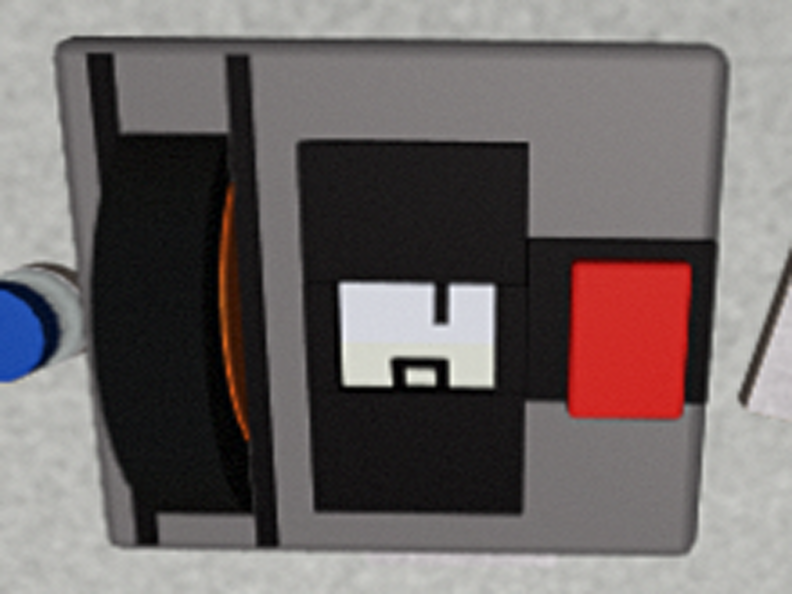

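Run:
```python
from h import *
from scipy.optimize import least_squares
b=np.load('b.npy'); st={'position':b[:3],'ee_rot':b[3:]}; C=cam('wrist',st)
z=lambda u,v:[170+(u+.5)/3.6-.5,55+(v+.5)/3.3-.5]
P=np.array([[52,14,132],[52,-42,132],[-52,-42,132],[-52,14,132],[22,-53,134],[22,-83,134],[-22,-83,134],[-22,-53,134],[80,-95,100],[80,85,100],[-80,85,100],[-80,-95,100]])/1000
U=np.array([z(*p) for p in [(297,142),(528,141),(523,513),(314,514),(569,260),(693,260),(684,419),(566,416),(728,43),(57,39),(104,550),(697,555)]])
f=lambda p:(proj(C,mach(*p,P))-U).ravel()
s=least_squares(f,M,loss='soft_l1');print(s.x,np.degrees(s.x[2]),f(s.x).reshape(-1,2).round(1).tolist())
g=lambda p:(proj(C,mach(*p[:3],P+np.array([0,0,p[3]])))-U).ravel()
s=least_squares(g,[*M,0],loss='soft_l1');print(s.x,np.degrees(s.x[2]),g(s.x).reshape(-1,2).round(1).tolist())
```

```text
[0.50624192 0.02752992 0.37442074] 21.45272788886804 [[-1.0, -0.5], [-0.2, 0.3], [0.2, 0.7], [-0.0, -0.2], [0.6, -0.2], [0.1, 0.1], [-0.0, -0.0], [0.4, 0.6], [1.4, -1.2], [-4.9, -1.3], [-0.4, 2.0], [0.5, 2.0]]
[ 0.50574723  0.02734139  0.37211045 -0.00445048] 21.320358199967075 [[0.1, -0.0], [-0.1, 0.9], [0.0, -0.4], [0.7, -1.3], [0.4, -0.1], [-0.6, 0.3], [-0.7, -0.6], [0.1, -0.0], [0.7, -0.0], [-2.8, -0.6], [0.9, 0.7], [-0.3, 1.1]]
```

```bash
sed -i 's/^M=.*/M=(0.5062,0.0273,0.3745)/' h.py
python3 - <<'E'
from h import *
st=manip.get_state(); print(inm(st)); to(st,[0.022,0.052,.16])
E
```

```text
[-26.80235586 -42.8466484  276.08756957]
target w [0.5077 0.0837 0.16  ] tool shift mm [ 49.5 -94.5 116.1] tool yaw 21.88 want 21.46
```

>>> servo_tool([
  {"slide":[0.012,-0.024,0.025],"spin":0.4},
  {"slide":[0.012,-0.024,0.03],"spin":0},
  {"slide":[0.012,-0.024,0.03],"spin":0},
  {"slide":[0.0135,-0.0225,0.031],"spin":0},
  {"slide":[0,0,0],"spin":0},
  {"slide":[0,0,0],"spin":0},
])

```text
clock: 2.45
position: [0.5073, 0.0812, 0.1598]
ee_rot: [0.0, 0.983, 0.185, -0.001]
contact_force: [0.1, -0.6, 0.3]
width: -0.0002
```

Run:
```python
from h import *
st=manip.get_state(); print(st['clock'],inm(st),st['contact_force']); to(st,[0.022,0.052,.16])
im=eyes.get_image('wrist'); cv2.imwrite('pics/c_wrist.png',im);im=eyes.get_image('side')
cv2.imwrite('pics/c_side.png',cv2.resize(im[100:300,220:420],None,fx=3,fy=3,interpolation=cv2.INTER_CUBIC))
```

```text
2.45 [ 20.76113498  49.77212292 159.84304988] [ 0.09874112 -0.64490513  0.27965734]
target w [0.5077 0.0837 0.16  ] tool shift mm [ 1.2 -2.2 -0.2] tool yaw 21.29 want 21.46
```

View pics/c_wrist.png

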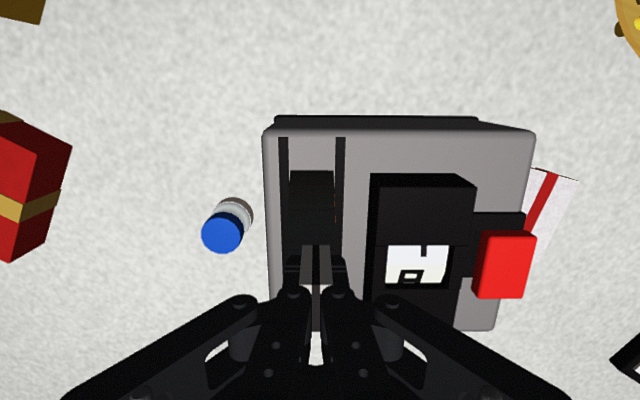

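View pics/c_side.png

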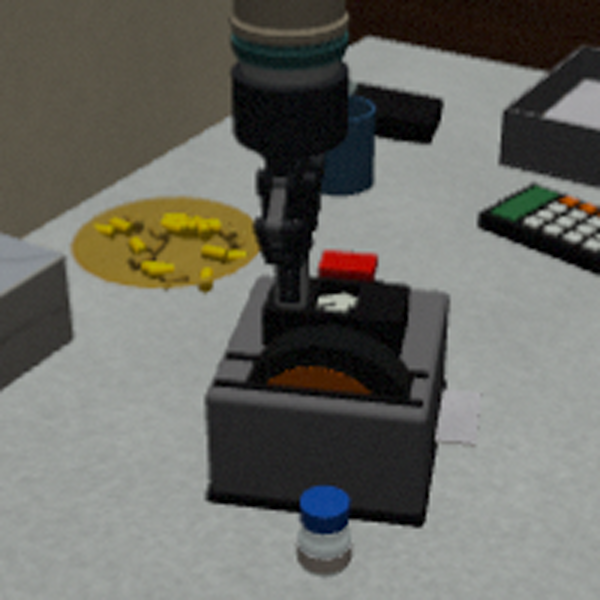

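>>> servo_tool([
  {"slide":[0,-0.001,0.008],"spin":0},
  {"slide":[0,0,0.005],"spin":0},
  {"slide":[0,0,0.0],"spin":0},
])

```text
clock: 2.85
position: [0.507, 0.0825, 0.1468]
ee_rot: [0.0, 0.983, 0.184, -0.001]
contact_force: [-0.3, 0.1, 0.4]
width: 0.0
```

>>> servo_tool([
  {"slide":[0,0,0.003],"spin":0},
  {"slide":[0,0,0.0],"spin":0},
])

```text
clock: 3.05
position: [0.5074, 0.0829, 0.144]
ee_rot: [0.0, 0.983, 0.184, -0.0]
contact_force: [-0.4, 0.9, 0.4]
width: -0.0
```

>>> servo_tool([
  {"slide":[0,0,0.002],"spin":0},
  {"slide":[0,0,0.0],"spin":0},
])

```text
clock: 3.25
position: [0.5075, 0.0831, 0.1421]
ee_rot: [0.0, 0.983, 0.185, -0.0]
contact_force: [-1.0, -0.1, 0.1]
width: -0.0002
```

>>> servo_tool([
  {"slide":[0,0,0.002],"spin":0},
  {"slide":[0,0,0.0],"spin":0},
])

```text
clock: 3.45
position: [0.5075, 0.0831, 0.1401]
ee_rot: [0.0, 0.983, 0.185, -0.0]
contact_force: [0.4, 0.1, -0.4]
width: 0.0002
```

>>> servo_tool([
  {"slide":[0,0,0.002],"spin":0},
  {"slide":[0,0,0.0],"spin":0},
])

```text
clock: 3.65
position: [0.5074, 0.0831, 0.138]
ee_rot: [0.0, 0.983, 0.185, -0.0]
contact_force: [-0.7, 0.9, 0.3]
width: -0.0002
```

>>> servo_tool([
  {"slide":[0,0,0.0015],"spin":0},
  {"slide":[0,0,0.0],"spin":0},
])

```text
clock: 3.85
position: [0.5075, 0.0831, 0.1366]
ee_rot: [0.0, 0.983, 0.185, -0.0]
contact_force: [-0.6, 0.3, 0.8]
width: 0.0004
```

>>> servo_tool([
  {"slide":[0,0,0.0015],"spin":0},
  {"slide":[0,0,0.0],"spin":0},
])

```text
clock: 4.05
position: [0.5078, 0.0832, 0.1354]
ee_rot: [-0.0, 0.983, 0.185, 0.0]
contact_force: [0.1, -0.1, 2.0]
width: 0.0002
```

>>> servo_tool([
  {"slide":[0,0,0.0012],"spin":0},
  {"slide":[0,0,0.0],"spin":0},
])

```text
clock: 4.25
position: [0.5078, 0.0833, 0.1345]
ee_rot: [-0.0, 0.983, 0.185, 0.0]
contact_force: [-0.8, 1.0, 4.7]
width: -0.0003
```

>>> servo_tool([
  {"slide":[-0.004,0,-0.0002],"spin":0},
  {"slide":[-0.004,0,-0.0002],"spin":0},
])

```text
clock: 4.45
position: [0.5019, 0.0809, 0.1353]
ee_rot: [-0.0, 0.983, 0.184, 0.002]
contact_force: [3.8, 3.5, 5.1]
width: 0.0001
```

>>> servo_tool([
  {"slide":[-0.004,0,0.0004],"spin":0},
  {"slide":[-0.004,0,0.0002],"spin":0},
])

```text
clock: 4.65
position: [0.4938, 0.0779, 0.135]
ee_rot: [-0.0, 0.983, 0.184, 0.002]
contact_force: [2.8, 4.6, 8.5]
width: -0.0002
```

```bash
cat > look.py <<'E'
import sys
from h import *
n=sys.argv[1]
st=manip.get_state(); print(st['clock'],inm(st).round(1),'F',st['contact_force'].round(1))
im=eyes.get_image('wrist'); np.save(n+'.npy',np.r_[st['position'],st['ee_rot']]); cv2.imwrite(f'pics/{n}_full.png',im)
C=cam('wrist',st); u=proj(C,mach(*M,[[0,-.014,.132]]))[0]; print('window px',u.round(1))
# rectify: hood-top plane patch, machine axes, 5 px/mm, x -24..24 up, y +28..-28 left->right (about -14) 
P=np.array([[24,14,132],[24,-42,132],[-24,-42,132],[-24,14,132]])/1000
H=cv2.getPerspectiveTransform(proj(C,mach(*M,P)).astype(np.float32),np.float32([[0,0],[560,0],[560,480],[0,480]]))
cv2.imwrite(f'pics/{n}_win.png',cv2.warpPerspective(im,H,(560,480),flags=cv2.INTER_CUBIC))
E
python3 look.py d1
```

```text
4.65 [  7.   51.6 135. ] F [2.8 4.6 8.5]
window px [440.3 270.5]
```

View pics/d1_win.png

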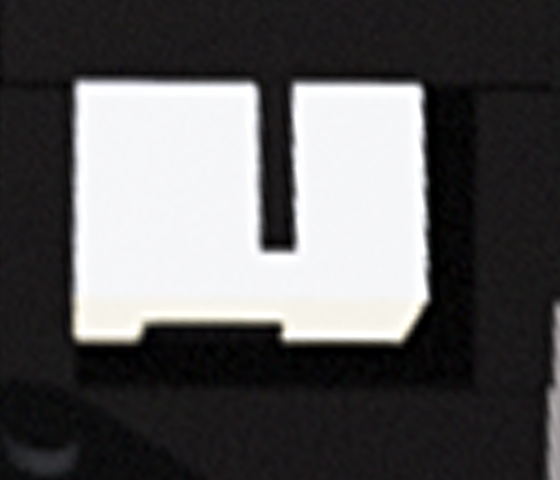

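>>> servo_tool([
  {"slide":[-0.005,0,0.0],"spin":0},
  {"slide":[-0.005,0,0.0],"spin":0},
])

```text
clock: 4.9
position: [0.4841, 0.0741, 0.1349]
ee_rot: [-0.0, 0.983, 0.184, 0.002]
contact_force: [0.8, 3.3, 7.4]
width: 0.0003
```

>>> servo_tool([
  {"slide":[-0.005,0,0.0],"spin":0},
  {"slide":[-0.005,0,0.0],"spin":0},
])

```text
clock: 5.1
position: [0.4745, 0.0702, 0.1345]
ee_rot: [-0.0, 0.983, 0.185, 0.001]
contact_force: [2.5, 2.7, 3.9]
width: 0.0001
```

>>> servo_tool([
  {"slide":[-0.004,0,0.001],"spin":0},
  {"slide":[-0.004,0,0.0009],"spin":0},
])

```text
clock: 5.3
position: [0.4665, 0.0672, 0.1324]
ee_rot: [-0.0, 0.983, 0.184, 0.001]
contact_force: [1.2, 2.6, 6.2]
width: 0.0001
```

>>> servo_tool([
  {"slide":[-0.004,0,0.001],"spin":0},
  {"slide":[-0.004,0,0.001],"spin":0},
])

```text
clock: 5.5
position: [0.4588, 0.0641, 0.1302]
ee_rot: [0.0, 0.983, 0.185, 0.0]
contact_force: [0.4, 1.7, 4.4]
width: 0.0
```

```bash
python3 look.py d2
```

```text
5.5 [-30.7  51.6 130.2] F [0.4 1.7 4.4]
window px [453.8 206. ]
```

View pics/d2_win.png

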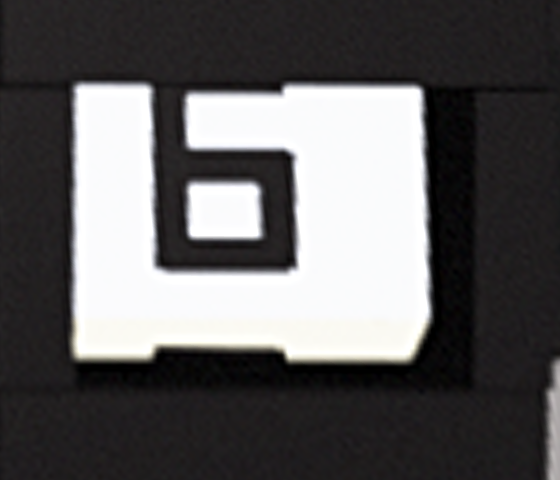

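```bash
cat > ang.py <<'E'
from h import *
from scipy.optimize import brentq
def ang(n,pts,kind='win'):
    # pts: list of (tangential mm (+ = digit top), y_mm approx, row in win)
    b=np.load(n+'.npy'); st={'position':b[:3],'ee_rot':b[3:]}; C=cam('wrist',st)
    P=np.array([[24,14,132],[24,-42,132],[-24,-42,132],[-24,14,132]])/1000
    H=cv2.getPerspectiveTransform(proj(C,mach(*M,P)).astype(np.float32),np.float32([[0,0],[560,0],[560,480],[0,480]]))
    for t,y,row in pts:
        def f(a):
            X=np.array([50*np.sin(a)+t*np.cos(a),y,70+50*np.cos(a)-t*np.sin(a)])/1000
            u=proj(C,mach(*M,X)); return cv2.perspectiveTransform(u[None],H)[0,0,1]-row
        print('t',t,'face angle deg',np.degrees(brentq(f,-.7,.7)).round(2))
E
python3 - <<'E'
from ang import ang
ang('d2',[(-11.5,-8,269),(-16.25,-8,318)])
ang('d1',[(-11.5,-14,250),(-16.25,-14,299)])
E
```

```text
t -11.5 face angle deg 4.89
t -16.25 face angle deg 4.41
t -11.5 face angle deg 4.12
t -16.25 face angle deg 3.7
```

>>> servo_tool([
  {"slide":[0,0,-0.01],"spin":0},
  {"slide":[0.024,0,-0.004],"spin":0},
  {"slide":[0.03,0,0.0],"spin":0},
  {"slide":[0,0,0.006],"spin":0},
  {"slide":[0,0,0],"spin":0},
  {"slide":[0,0,0],"spin":0},
])

```text
clock: 6.15
position: [0.5076, 0.0833, 0.1372]
ee_rot: [0.0, 0.983, 0.185, -0.002]
contact_force: [-0.3, 0.5, 0.4]
width: -0.0003
```

```bash
python3 look.py d3
```

```text
6.15 [ 21.8  51.6 137.2] F [-0.3  0.5  0.4]
window px [435.3 291.9]
```

View pics/d3_win.png

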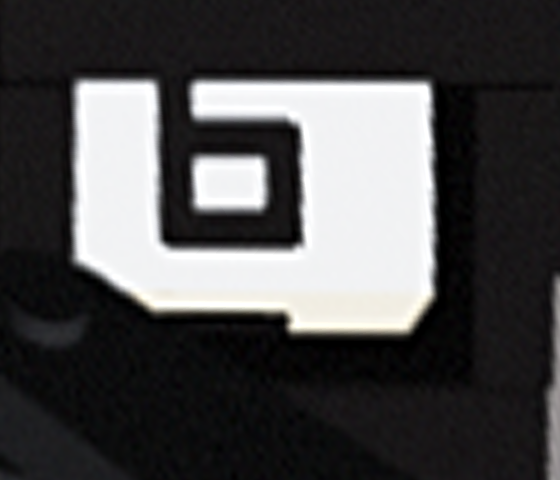

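Run:
```python
from ang import ang
ang('d3',[(-11.5,-8,247),(-16.25,-8,291)])
```

```text
t -11.5 face angle deg 3.08
t -16.25 face angle deg 3.36
```

>>> servo_tool([
  {"slide":[0,0,0.003],"spin":0},
  {"slide":[0,0,0.0],"spin":0},
])

```text
clock: 6.4
position: [0.5086, 0.0835, 0.1347]
ee_rot: [0.0, 0.983, 0.184, -0.0]
contact_force: [0.4, -0.4, 0.1]
width: -0.0003
```

>>> servo_tool([
  {"slide":[0,0,0.0015],"spin":0},
  {"slide":[0,0,0.0],"spin":0},
])

```text
clock: 6.6
position: [0.5092, 0.0837, 0.1334]
ee_rot: [0.0, 0.983, 0.185, -0.0]
contact_force: [-0.1, -0.1, 0.5]
width: 0.0001
```

>>> servo_tool([
  {"slide":[0,0,0.0015],"spin":0},
  {"slide":[0,0,0.0],"spin":0},
])

```text
clock: 6.8
position: [0.5093, 0.0838, 0.1318]
ee_rot: [0.0, 0.983, 0.185, -0.0]
contact_force: [0.1, 0.5, -0.4]
width: 0.0002
```

>>> servo_tool([
  {"slide":[0,0,0.0012],"spin":0},
  {"slide":[0,0,0.0],"spin":0},
])

```text
clock: 7.0
position: [0.5094, 0.0838, 0.1306]
ee_rot: [0.0, 0.983, 0.185, -0.0]
contact_force: [0.7, 0.0, 0.2]
width: 0.0001
```

>>> servo_tool([
  {"slide":[0,0,0.0012],"spin":0},
  {"slide":[0,0,0.0],"spin":0},
])

```text
clock: 7.2
position: [0.5094, 0.0838, 0.1294]
ee_rot: [0.0, 0.983, 0.185, -0.0]
contact_force: [-0.4, 0.1, -0.6]
width: 0.0001
```

>>> servo_tool([
  {"slide":[0,0,0.0012],"spin":0},
  {"slide":[0,0,0.0],"spin":0},
])

```text
clock: 7.4
position: [0.5096, 0.0839, 0.1286]
ee_rot: [-0.0, 0.983, 0.185, 0.0]
contact_force: [-0.5, 1.3, 2.1]
width: -0.0002
```

>>> servo_tool([
  {"slide":[0,0,0.0014],"spin":0},
  {"slide":[0,0,0.0],"spin":0},
])

```text
clock: 7.6
position: [0.5097, 0.0841, 0.1275]
ee_rot: [-0.0, 0.983, 0.184, 0.0]
contact_force: [-0.8, 0.9, 5.8]
width: -0.0001
```

>>> servo_tool([
  {"slide":[-0.004,0,-0.0],"spin":0},
  {"slide":[-0.004,0,-0.0],"spin":0},
])

```text
clock: 7.8
position: [0.5051, 0.0821, 0.1283]
ee_rot: [-0.001, 0.983, 0.184, 0.004]
contact_force: [2.8, 4.4, 5.3]
width: -0.0002
```

>>> servo_tool([
  {"slide":[-0.004,0,-0.0],"spin":0},
  {"slide":[-0.004,0,-0.0],"spin":0},
])

```text
clock: 8.0
position: [0.4979, 0.0795, 0.1288]
ee_rot: [-0.001, 0.983, 0.184, 0.004]
contact_force: [3.0, 4.7, 7.6]
width: -0.0001
```

>>> servo_tool([
  {"slide":[-0.005,0,-0.0],"spin":0},
  {"slide":[-0.005,0,-0.0],"spin":0},
])

```text
clock: 8.2
position: [0.4882, 0.0758, 0.1289]
ee_rot: [-0.001, 0.983, 0.184, 0.004]
contact_force: [2.2, 4.6, 8.1]
width: -0.0
```

>>> servo_tool([
  {"slide":[-0.005,0,-0.0],"spin":0},
  {"slide":[-0.005,0,-0.0],"spin":0},
])

```text
clock: 8.4
position: [0.4784, 0.0718, 0.1285]
ee_rot: [-0.001, 0.983, 0.184, 0.003]
contact_force: [1.4, 2.6, 6.1]
width: 0.0001
```

>>> servo_tool([
  {"slide":[-0.004,0,0.0006],"spin":0},
  {"slide":[-0.004,0,0.0008],"spin":0},
])

```text
clock: 8.6
position: [0.4708, 0.0689, 0.1271]
ee_rot: [-0.001, 0.983, 0.184, 0.003]
contact_force: [1.9, 3.7, 8.5]
width: 0.0001
```

>>> servo_tool([
  {"slide":[-0.004,0,0.0007],"spin":0},
  {"slide":[-0.004,0,0.0009],"spin":0},
])

```text
clock: 8.8
position: [0.4631, 0.0658, 0.1253]
ee_rot: [-0.0, 0.983, 0.184, 0.003]
contact_force: [1.0, 2.8, 6.5]
width: 0.0001
```

```bash
python3 look.py d4
```

```text
8.8 [-26.1  51.6 125.3] F [1.  2.8 6.5]
window px [456.7 218.7]
```

View pics/d4_win.png

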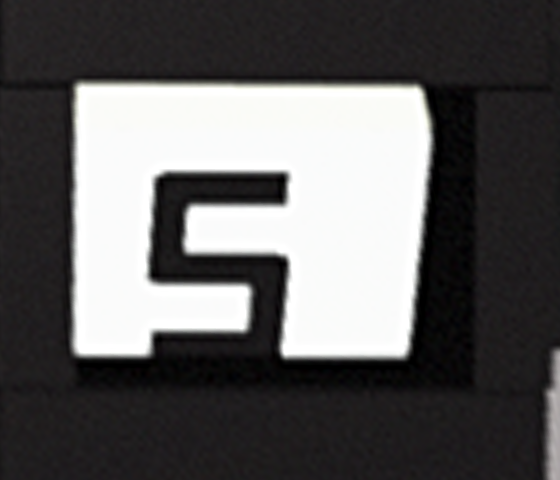

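Run:
```python
from ang import ang
ang('d4',[(11.5,-8,173),(16.25,-8,124)])
```

```text
t 11.5 face angle deg -9.73
t 16.25 face angle deg -8.84
```

>>> servo_tool([
  {"slide":[0,0,-0.01],"spin":0},
  {"slide":[0.02,0,-0.004],"spin":0},
  {"slide":[0.03,0,0.0],"spin":0},
  {"slide":[0,0,0.006],"spin":0},
  {"slide":[0,0,0],"spin":0},
  {"slide":[0,0,0],"spin":0},
])

```text
clock: 9.45
position: [0.5062, 0.0828, 0.1315]
ee_rot: [0.0, 0.983, 0.185, -0.001]
contact_force: [0.7, -0.9, 0.2]
width: 0.0
```

```bash
python3 look.py d5
```

```text
9.45 [ 20.3  51.7 131.5] F [ 0.7 -0.9  0.2]
window px [439.6 296. ]
```

View pics/d5_win.png

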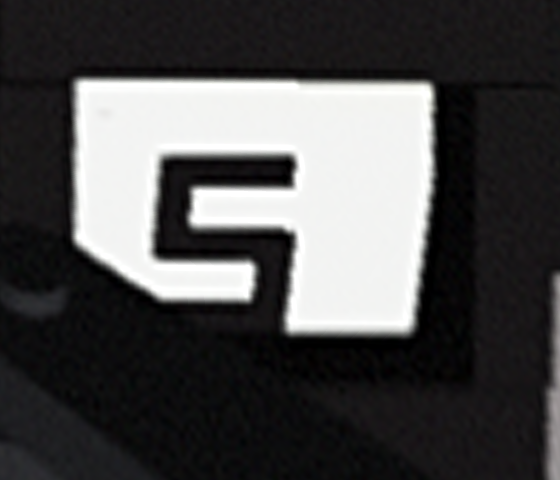

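Run:
```python
from ang import ang
ang('d5',[(11.5,-8,155),(7.0,-8,186)])
```

```text
t 11.5 face angle deg -11.34
t 7.0 face angle deg -10.78
```

>>> servo_tool([
  {"slide":[0,0,0.0035],"spin":0},
  {"slide":[0,0,0.0],"spin":0},
])

```text
clock: 9.7
position: [0.5068, 0.0829, 0.1282]
ee_rot: [0.0, 0.983, 0.184, -0.0]
contact_force: [0.3, 0.0, -0.3]
width: -0.0003
```

>>> servo_tool([
  {"slide":[0,0,0.0012],"spin":0},
  {"slide":[0,0,0.0],"spin":0},
])

```text
clock: 9.9
position: [0.5074, 0.083, 0.1272]
ee_rot: [0.0, 0.983, 0.185, -0.0]
contact_force: [-0.0, 0.9, -0.2]
width: -0.0001
```

>>> servo_tool([
  {"slide":[0,0,0.0012],"spin":0},
  {"slide":[0,0,0.0],"spin":0},
])

```text
clock: 10.1
position: [0.5077, 0.0831, 0.1262]
ee_rot: [0.0, 0.983, 0.185, 0.0]
contact_force: [0.0, 0.3, 0.7]
width: -0.0001
```

>>> servo_tool([
  {"slide":[0,0,0.0012],"spin":0},
  {"slide":[0,0,0.0],"spin":0},
])

```text
clock: 10.3
position: [0.5078, 0.0833, 0.1253]
ee_rot: [-0.0, 0.983, 0.185, 0.0]
contact_force: [-1.2, 0.6, 3.9]
width: 0.0001
```

>>> servo_tool([
  {"slide":[0,0,0.0009],"spin":0},
  {"slide":[0,0,0.0],"spin":0},
])

```text
clock: 10.5
position: [0.5079, 0.0834, 0.1245]
ee_rot: [-0.0, 0.983, 0.184, 0.0]
contact_force: [-0.4, 1.5, 6.6]
width: 0.0001
```

>>> servo_tool([
  {"slide":[-0.004,0,-0.0],"spin":0},
  {"slide":[-0.004,0,-0.0002],"spin":0},
])

```text
clock: 10.7
position: [0.5034, 0.0815, 0.1255]
ee_rot: [-0.001, 0.983, 0.184, 0.004]
contact_force: [4.2, 4.1, 6.5]
width: -0.0004
```

>>> servo_tool([
  {"slide":[-0.004,0,-0.0004],"spin":0},
  {"slide":[-0.004,0,-0.0],"spin":0},
])

```text
clock: 10.9
position: [0.496, 0.0786, 0.1262]
ee_rot: [-0.001, 0.983, 0.184, 0.004]
contact_force: [2.7, 4.8, 6.4]
width: -0.0003
```

>>> servo_tool([
  {"slide":[-0.004,0,0.0002],"spin":0},
  {"slide":[-0.004,0,0.0],"spin":0},
])

```text
clock: 11.1
position: [0.4882, 0.0757, 0.1261]
ee_rot: [-0.001, 0.983, 0.184, 0.004]
contact_force: [2.5, 3.7, 8.1]
width: -0.0001
```

```bash
python3 look.py d6
```

```text
11.1 [  1.   51.6 126.1] F [2.5 3.7 8.1]
window px [448.4 269.2]
```

View pics/d6_win.png

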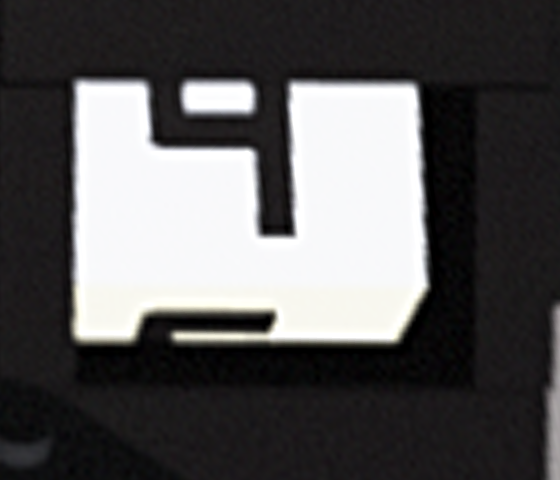

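Run:
```python
from ang import ang
ang('d6',[(-11.5,-16,236),(-16.25,-16,285)])
```

```text
t -11.5 face angle deg 6.12
t -16.25 face angle deg 5.8
```

>>> servo_tool([
  {"slide":[-0.003,0,0.0],"spin":0},
  {"slide":[-0.0025,0,0.0],"spin":0},
])

```text
clock: 11.35
position: [0.483, 0.0737, 0.126]
ee_rot: [-0.001, 0.983, 0.184, 0.004]
contact_force: [2.1, 4.6, 7.3]
width: -0.0
```

>>> servo_tool([
  {"slide":[0,0,-0.012],"spin":0},
  {"slide":[0,0,-0.03],"spin":0},
  {"slide":[-0.03,0.025,-0.03],"spin":0},
  {"slide":[-0.04,0.02,0],"spin":0},
  {"slide":[-0.02,0.02,0],"spin":0},
  {"slide":[0,0,0],"spin":0},
])

```text
clock: 11.95
position: [0.418, -0.0231, 0.1963]
ee_rot: [0.001, 0.983, 0.183, -0.001]
contact_force: [0.6, 0.8, 0.1]
width: -0.0004
```

```bash
python3 look.py e1
```

```text
11.95 [-100.5  -14.7  196.3] F [0.6 0.8 0.1]
window px [312.6  58.7]
```

View pics/e1_win.png

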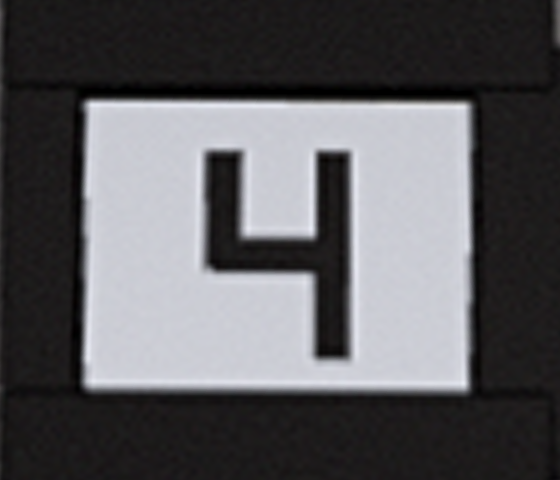

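View pics/e1_full.png

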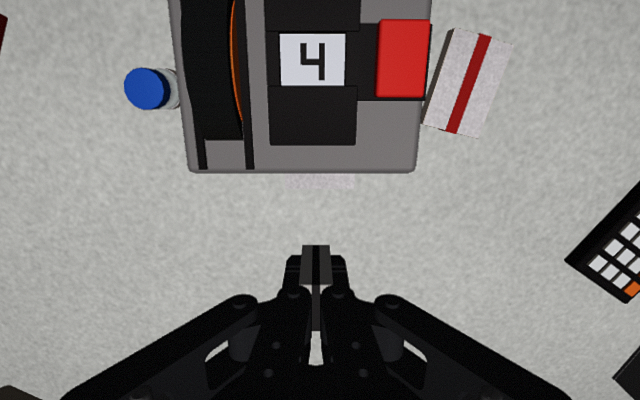

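Run:
```python
from ang import ang
ang('e1',[(-11.5,-16,359),(11.5,-16,151)])
from h import *
st=manip.get_state(); to(st,[0,-.068,.165])
b=np.load('e1.npy'); s={'position':b[:3],'ee_rot':b[3:]};C=cam('wrist',s)
print(proj(C,mach(*M,[[0,-.068,.134],[.022,-.068,.134],[-.022,-.068,.134]])))
```

```text
t -11.5 face angle deg -0.12
t 11.5 face angle deg -1.32
target w [ 0.5311 -0.036   0.165 ] tool shift mm [99.4 53.4 31.3] tool yaw 21.1 want 21.46
[[403.47721785  58.1347171 ]
 [406.27072599  17.0584524 ]
 [400.78001916  96.67180113]]
```

>>> servo_tool([
  {"slide":[0.033,0.018,0],"spin":0},
  {"slide":[0.033,0.018,0],"spin":0},
  {"slide":[0.033,0.017,0.015],"spin":0},
  {"slide":[0,0,0.02],"spin":0},
  {"slide":[0,0,0.015],"spin":0},
  {"slide":[0,0,0],"spin":0},
])

```text
clock: 12.6
position: [0.5302, -0.0331, 0.1434]
ee_rot: [-0.001, 0.983, 0.185, -0.003]
contact_force: [-0.5, 0.5, -0.0]
width: -0.0003
```

```bash
python3 look.py f1
```

```text
12.6 [  0.3 -65.  143.4] F [-0.5  0.5 -0. ]
window px [220.7 251.6]
```

View pics/f1_full.png

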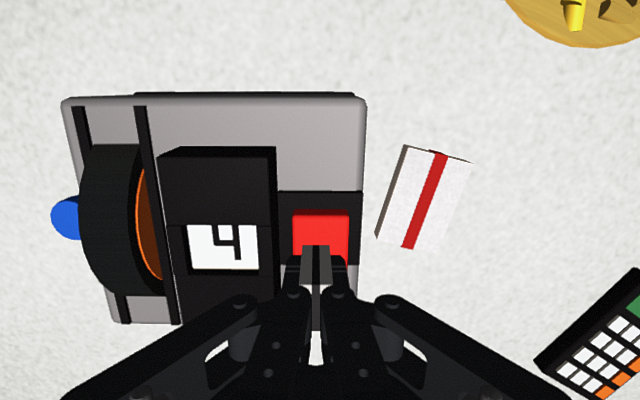

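>>> servo_tool([
  {"slide":[0,0.002,0.004],"spin":0},
  {"slide":[0,0,0.005],"spin":0},
  {"slide":[0,0,0],"spin":0},
])

```text
clock: 12.95
position: [0.5319, -0.0361, 0.1374]
ee_rot: [0.0, 0.983, 0.185, 0.0]
contact_force: [-0.8, 0.9, 0.3]
width: 0.0001
```

>>> servo_tool([
  {"slide":[0,0,0.003],"spin":0},
  {"slide":[0,0,0.003],"spin":0},
  {"slide":[0,0,0],"spin":0},
])

```text
clock: 13.25
position: [0.5324, -0.0363, 0.1318]
ee_rot: [0.0, 0.983, 0.184, 0.001]
contact_force: [0.3, 0.3, 3.3]
width: -0.0001
```

>>> servo_tool([
  {"slide":[0,0,0.002],"spin":0},
  {"slide":[0,0,0],"spin":0},
])

```text
clock: 13.45
position: [0.5324, -0.0363, 0.1298]
ee_rot: [0.0, 0.983, 0.185, 0.001]
contact_force: [0.0, -0.2, 4.0]
width: -0.0002
```

>>> servo_tool([
  {"slide":[0,0,0.002],"spin":0},
  {"slide":[0,0,0.002],"spin":0},
  {"slide":[0,0,0],"spin":0},
])

```text
clock: 13.75
position: [0.5324, -0.0363, 0.1259]
ee_rot: [0.0, 0.983, 0.185, 0.0]
contact_force: [-0.6, 0.0, 6.8]
width: 0.0003
```

>>> servo_tool([
  {"slide":[0,0,0.0015],"spin":0},
  {"slide":[0,0,0],"spin":0},
])

```text
clock: 13.95
position: [0.5324, -0.0363, 0.1246]
ee_rot: [0.0, 0.983, 0.185, 0.001]
contact_force: [-1.2, 0.6, 7.9]
width: -0.0001
```

>>> servo_tool([
  {"slide":[0,0,0.0005],"spin":0},
  {"slide":[0,0,0],"spin":0},
])

```text
clock: 14.15
position: [0.5324, -0.0363, 0.1242]
ee_rot: [0.0, 0.983, 0.185, 0.001]
contact_force: [-1.3, 0.2, 7.4]
width: 0.0003
```

>>> servo_tool([
  {"slide":[0,0,0.0007],"spin":0},
  {"slide":[0,0,0],"spin":0},
])

```text
clock: 14.35
position: [0.5324, -0.0363, 0.124]
ee_rot: [0.0, 0.983, 0.185, 0.001]
contact_force: [-3.0, -0.5, 10.3]
width: -0.0001
```

At the stop (z 124.0, force above the 8 N spring maximum). Release and look.

>>> servo_tool([
  {"slide":[0,0,-0.005],"spin":0},
  {"slide":[0,0,-0.01],"spin":0},
  {"slide":[0,0,-0.03],"spin":0},
  {"slide":[-0.03,-0.018,-0.03],"spin":0},
  {"slide":[-0.033,-0.018,0],"spin":0},
  {"slide":[-0.036,-0.018,0],"spin":0},
  {"slide":[0,0,0],"spin":0},
  {"slide":[0,0,0],"spin":0},
])

```text
clock: 15.15
position: [0.4194, -0.0216, 0.1979]
ee_rot: [0.0, 0.983, 0.184, 0.0]
contact_force: [0.7, -0.2, -1.0]
width: -0.0
```

```bash
python3 look.py g1
python3 - <<'E'
from h import *
im=eyes.get_image('side'); cv2.imwrite('pics/g1_side.png',cv2.resize(im[150:310,240:440],None,fx=3,fy=3,interpolation=cv2.INTER_CUBIC))
E
```

```text
15.15 [-98.7 -13.8 197.9] F [ 0.7 -0.2 -1. ]
window px [314.7  62.5]
```

View pics/g1_full.png

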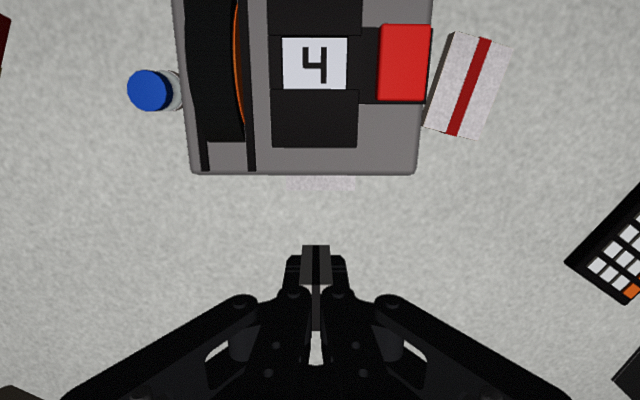

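View pics/g1_win.png

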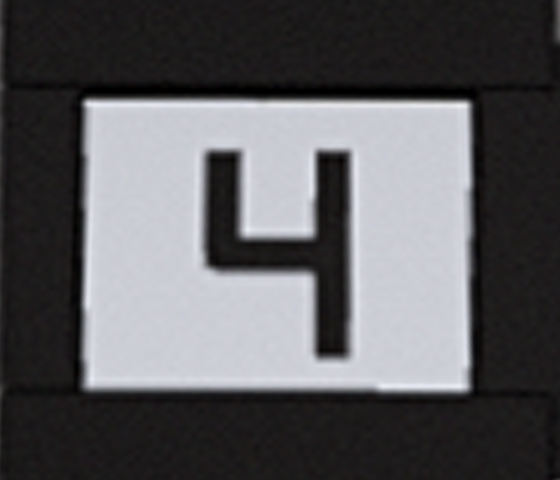

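View pics/g1_side.png

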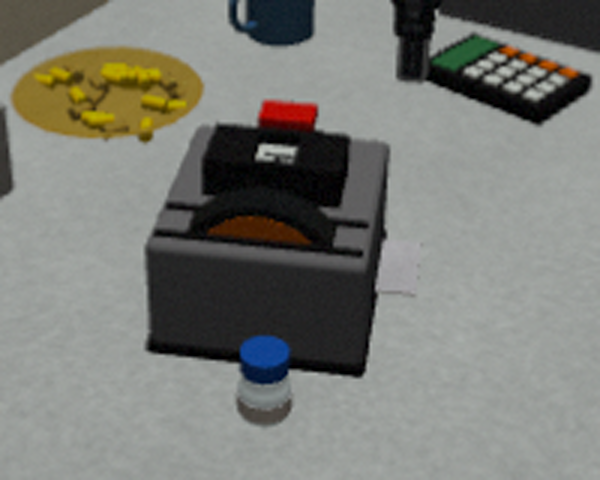

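The 4 is still centred in the window (wrist image about (315,63)). The key is up again, and the ink jar and labels have not moved. Handing in.

```bash
python3 -c "
from rig import manip; print(manip.sign_off())"
```

```text
the job is handed in; nothing more can be done
None
```

The printer is set to batch number 4, the print key has been pushed to its stop once and released, and I handed the job in at about 15 s. No verdict was reported.

- **Wheel:** I rolled it about 112° toward the machine's front in three fingertip strokes, from between 7 and 8 to the 4. The highest load I read was about 10 N (limit 20 N). With the hand off, the 4 measured about 0.1° to 1.3° past centre, which is roughly 1 mm or less (limit 5 mm).
- **Key:** The fingertip went down to 124.0 mm. The upward force there was 10.3 N, above the spring's 8 N, so the key was on its stop (limit 25 N).
- **Last check:** The final wrist and side pictures show the 4 still in the middle of the window and the key back up. Nothing touches the wheel, and the ink jar and labels are where they were.
- **Disagreements:** The machine's position from the top camera and the wrist camera differed by about 1.5 mm; I used values close to the wrist fit. Digit angles measured with and without the finger pressing on the wheel differed by 1 to 2°, so I relied on the view after release.

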